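# Let one tin through the lever gate

### The arm

A 6-joint arm with a two-finger parallel gripper is mounted at the origin on the work surface. World frame = base frame: x ahead of the robot, y to its left, z up, the work surface at z = 0. Lengths are in m, angles in degrees, forces in N, time in s.
With the tool pointing down it reaches from about 0.4 to 0.825 m from the base axis. Payload 7 kg.
Tool frame: the origin (TCP) lies at the centre of the arm's flange, where the gripper is bolted on; the fingertips stand 178 mm ahead of it and the grasp point (between the pads) lies 159 mm ahead of it (tip_reach is the distance from the TCP to the fingertips, in m); z points along the fingers, y is the line along which they close (so a half turn about z gives the same grasp; the last joint's range is limited). The gripper opens to 88 mm and grips with 3 to 60 N. Pads are 19 mm wide; open, the fingers measure 130 mm over their backs; the gripper's body (78 mm by 193 mm) begins 47 mm behind the grasp point.
Start: joints at [85.147, 20.546, 0.682, 0, -70.136, -16.507], TCP at [0.246, 0.629, 0.405] pointing down, gripper open.
Joint ranges: [-176.03, 176.03], [-82.01, 121.73], [-58.28, 71.71], [-173.87, 95.51], [-174.79, -0.11], [-173.66, 173.66]. Speed limits (degrees/s): [136.94, 136.94, 172.46, 180, 180, 180].

### API

Orientations are given as [roll, pitch, yaw] about the fixed x, y, z axes, in that order (R = Rz(yaw) Ry(pitch) Rx(roll)).
In Python, from plant import * gives the robot as it stands.
- The arm moves only by the shell command python3 -m handwheel 'ROWS'. ROWS is JSON, a list of rows, each a list of 7 numbers: the opening, from -1 (shut) to 1 (fully open), then the shift along the tool's x, y, z as a fraction of full scale, then the turn, a rotation vector about the tool's x, y, z as a fraction of full scale. A call has 1 to 5 rows; each row shifts and turns the commanded pose from where the row before left it, along the tool's axes as they then stand; what a row does not reach is not made up. Full scale, the value 1, is 0.025 m for a shift and 6 degrees for a turn. A row lasts 1/8 s, in which the tool goes at most 62.5 mm and 10.7 degrees, less where a joint would pass 70% of its speed; a pose out of reach is approached as far as the arm can. A call with a number of a shift or a turn outside -1 to 1 is refused whole. A call with a gripper value outside its range is refused whole. The fingers move at their own pace and stop on an object; the grip force is fixed at half the most. Time passes only in rows, so rows that do not move let the fingers close. It gives the time, the measured TCP pose, the force, the opening and the grip force at its end, in the units of the state.
- get_obs(): the state, without advancing time (a new reading comes with each control period).
- snapshot(name): name is "scene" or "top" or "wrist"; returns a dict with "color" (384x512x3 uint8, red, green, blue), "fx", "fy", "cx", "cy" (pixels), "R" (3x3) and "t" (3): a world point X has camera coordinates R X + t; the wrist camera has in their place "tool_from_camera" (4x4, takes a point from camera to tool coordinates, whose origin is the TCP and whose axes are the flange's). Camera axes: x right, y down, z forward; pixel columns grow to the right and rows downward; lengths in m; the calibration is good to about 2 mm. A picture is of the moment at which its call begins: read the wrist's pose just before it. There is no depth.
- close_job(): hands the job in; it is judged then, once.
The state is a dict: "clock": time; "joint_pos": joint angles; "qvel": joint speeds; "tau": joint torques, N m; "tool_pos": TCP position; "orientation": TCP orientation; "force": force on the tool from outside, world axes, zero at the start; "moment": the same for the moment, N m; "opening": finger opening in m; "gripper_force": force on a finger pad.
Only numpy, scipy, OpenCV 4.12 (cv2) and the standard library are available. Lean on these libraries where they do the work, as an engineer would, in place of code of your own. Each camera call takes 0.05 s, during which the arm holds its last target. There are 200 camera calls.

### The job

Let one tin down to the front of the roller lane that holds the round tins: press down the tread pad at the rear end of that lane's lever so that its gate lifts, keep it down until the front tin has run through to the front stop, then let the lever come back up so that the gate shuts behind it. Let through only this one tin, without touching the tins or the gate themselves, and leave the carton lane and the other things on the bench alone.

Things in the scene. Friction and masses are not known exactly. Their poses are not given: they have to be found in the camera images.
- tin_lane: the roller lane that holds the round tins, left or right one of two equal lanes, fixed: 470 long, 125 wide, grey legs, aluminium rails. Origin on the bench under its middle; x points level up-lane (roughly away from the robot), z up. Rollers slope down to -x by 0.17 rad, their tops 80 mm up at the origin. Gate at x = -128 mm, guide posts to 181 mm up; lever pivot at x = -35 mm, cheeks to 180 mm up
- tin_pad (a point): centre of the top of the black ribbed tread pad (42 along by 32 mm wide) on the rear, up-lane end of the tin lane's lever. Gate shut: x = +74, y = 0, z = 229 mm in the lane's frame. Pressed fully it goes 55 mm down and 18 mm up-lane; its slope goes from 0.40 rad (rear edge high) to 0.06 rad (rear edge low). Takes 3 to 8 N; a spring lifts it when let go
- tin_lever (a joint): angle of the tin lane's lever, rad: 0 = pad up, gate shut; 0.46 = pad fully down, gate 50 mm up (110 mm per rad). A tin passes under from about 0.34. From about 0.29 a sprung rubber foot under the lever clamps the second tin, so one press lets one tin through; coming back, the foot lets go only when the gate is already low
- tin_gate: steel gate plate of the tin lane, 84 mm wide, 4 mm thick, hung on the front end of the lever, sliding in guides; origin at the rollers' tops, 5 mm under its lower edge, while shut
- tin1: first (front) tin, waiting against the gate: flat round plain steel tin, diameter 84 mm, height 40 mm, loose; origin at the centre of its underside; let through, it slides to the front stop in about a second and rests with its origin at x = -209 mm, z = 44 mm in the lane's frame
- tin2: second tin, behind the first: flat round plain steel tin, diameter 84 mm, height 40 mm, loose; origin at the centre of its underside
- tin3: third tin, behind the second: flat round plain steel tin, diameter 84 mm, height 40 mm, loose; origin at the centre of its underside
- box_lane: the other lane, of the same shape and measures (frame likewise), holding cardboard cartons; fixed. Not to be worked
- box_lever (a joint): angle of the carton lane's lever, rad: 0 = gate shut. To be left alone
- box1: carton 1 from the front in the other lane, 84 x 80 x 40 mm, loose; origin at the centre of its underside. To be left alone
- box2: carton 2 from the front in the other lane, 84 x 80 x 40 mm, loose; origin at the centre of its underside. To be left alone
- box3: carton 3 from the front in the other lane, 84 x 80 x 40 mm, loose; origin at the centre of its underside. To be left alone
- wrench: steel wrench 170 mm long lying between the lanes; a bystander, loose
- bearing: steel bearing ring, diameter 72 mm, 22 mm high, lying between the lanes; a bystander, loose
- carton: cardboard carton 100 x 75 x 70 mm, on the left; a bystander, loose
- jug: yellow round bottle, diameter 80 mm, 210 mm high, on the right; a bystander, loose
- tape: black ring of tape, diameter 100 mm, 48 mm high, on the left; a bystander, loose
- hammer: hammer 280 mm long lying on the right; a bystander, loose
- adjuster: dark steel brake slack adjuster, 180 mm long, 36 mm high, lying on the left; a bystander, loose
Not all that is in view belongs to the job. Leave any purple look-alike of the tin1 alone.

How it is judged:
By the outcome, as a careful person would: the job done as asked, in the order asked, and still so for the second after the job is handed in, with the robot touching nothing.
It also fails if it takes over 38 s, if anything falls off the work surface, if the arm or the gripper's body presses on something with over 40 N, if the wrist force passes 120 N, or if a joint passes its speed limit or range.

## Working session

There is one attempt and no reset: what is moved stays moved. The work goes in short steps, Python scripts to look and compute and a shell command to move; the robot and the scene stay as the last step left them, time stands still between calls to the robot, and variables do not carry over. Pictures are saved under pics/ and viewed, at most 10 in all, crops included, and the job is handed in when it is done.

```bash
mkdir -p pics; python3 - <<'E'
from plant import *
import cv2,json
o=get_obs();print({k:o[k] for k in('clock','tool_pos','orientation','force','opening')})
for n in("scene","top"):
    s=snapshot(n);cv2.imwrite(f"pics/{n}0.png",s["color"][:,:,::-1])
    json.dump({k:(v.tolist() if hasattr(v,'tolist') else v) for k,v in s.items() if k!='color'},open(f"{n}.json","w"))
    print(n,s["fx"],s["cx"],s["cy"],s["R"],s["t"])
E
```

```text
{'clock': 0.0, 'tool_pos': array([0.24576856, 0.62844676, 0.40373   ]), 'orientation': array([ 1.79905188e+02, -7.47126092e-03, -2.13670751e+01]), 'force': array([ 0.26282031, -0.43742035,  0.36695559]), 'opening': 0.08765800765913358}
scene 413.0664607139166 257.3070524136097 181.21998583209574 [[-0.59181784  0.80598333 -0.0119382 ]
 [ 0.54446516  0.38878129 -0.74324074]
 [-0.5943983  -0.44636307 -0.66891754]] [ 0.22101577 -0.15320247  1.75483247]
top 346.6956346634614 252.79896727053043 194.0665360320368 [[-0.01169271 -0.9995698   0.0268978 ]
 [-0.99556011  0.00912482 -0.09368461]
 [ 0.09339887 -0.0278738  -0.99523852]] [0.03978352 0.47842512 1.21378295]
```

View pics/scene0.png

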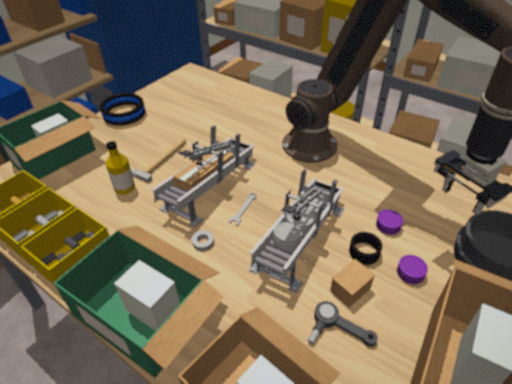

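View pics/top0.png

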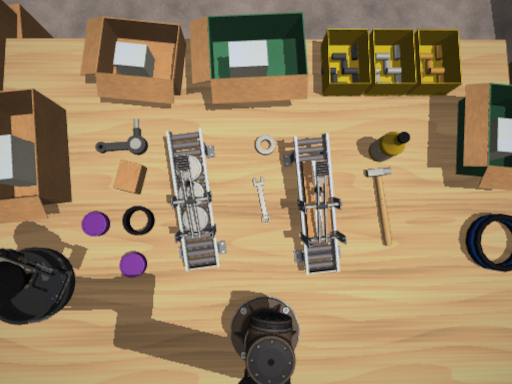

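The top view shows two lanes. The left one, around (193,200), holds round silver tins, and the right one, around (317,205), holds brown cartons. The purple discs at (95,223) and (133,264) are decoys. I'll confirm with one enlarged crop of the lane from both views.

```bash
python3 - <<'E'
import cv2,numpy as np
a=cv2.imread("pics/top0.png")[120:280,150:240];b=cv2.imread("pics/scene0.png")[170:290,245:350]
a=cv2.resize(a,(337,600),interpolation=2);b=cv2.resize(b,(420,480),interpolation=2)
c=np.zeros((600,760,3),np.uint8);c[:,:337]=a;c[:480,340:]=b
cv2.imwrite("pics/crop0.png",c)
E
```

```text
(no output)
```

View pics/crop0.png

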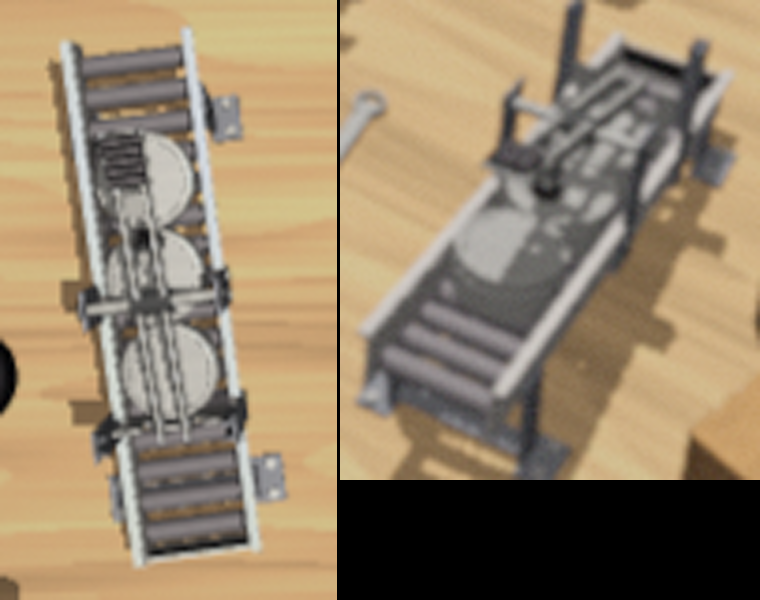

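The crop confirms it: round plain steel tins, with the black pad at top pixel ≈(182.8,163.2) and scene pixel ≈(288.5,209.5). Next I compute the positions.

```bash
cat > h.py <<'E'
import json,numpy as np
C={n:json.load(open(n+".json")) for n in("top","scene")}
def ray(n,u,v):
    c=C[n];R=np.array(c["R"]);t=np.array(c["t"])
    d=R.T@np.array([(u-c["cx"])/c["fx"],(v-c["cy"])/c["fy"],1]);return -R.T@t,d
def plane(n,u,v,z):
    o,d=ray(n,u,v);return o+d*(z-o[2])/d[2]
def proj(n,X):
    c=C[n];p=np.array(c["R"])@X+c["t"];return c["fx"]*p[0]/p[2]+c["cx"],c["fy"]*p[1]/p[2]+c["cy"]
def tri(a,b):
    (o1,d1),(o2,d2)=a,b
    s=np.linalg.lstsq(np.c_[d1,-d2],o2-o1,rcond=None)[0]
    p,q=o1+s[0]*d1,o2+s[1]*d2;return (p+q)/2,np.linalg.norm(p-q)
E
python3 - <<'E'
from h import *
f=lambda x,y:(150+x/3.75,120+y/3.75)
P={k:plane("top",*f(x,y),z) for k,x,y,z in[("FL",67,42,.13),("FR",187,30,.13),("NL",140,563,.05),("NR",257,548,.05)]}
for k in P:print(k,P[k].round(4))
F=(P["FL"]+P["FR"])/2;N=(P["NL"]+P["NR"])/2
d=(F-N)[:2];yaw=np.arctan2(d[1],d[0]);m=((F+N)/2)[:2]
print("len",np.linalg.norm(d),"w",np.linalg.norm(P["FL"]-P["FR"]),np.linalg.norm(P["NL"]-P["NR"]),"yaw",np.degrees(yaw),"mid",m)
ex=np.array([np.cos(yaw),np.sin(yaw)]);ey=np.array([-ex[1],ex[0]])
pad=plane("top",*f(123,162),.229);print("pad ray",pad,"in lane",(pad[:2]-m)@ex,(pad[:2]-m)@ey)
print("tri",tri(ray("top",*f(123,162)),ray("scene",288.7,209.5)))
pp=np.r_[m+.074*ex,.229];print("pad by lane",pp,proj("top",pp),proj("scene",pp))
for x,y in((152,305),(171,430)):
    q=plane("top",*f(x,y),.18);print("pivot/gate in lane",(q[:2]-m)@ex,(q[:2]-m)@ey)
E
```

```text
FL [0.6787 0.3145 0.13  ]
FR [0.689  0.2098 0.13  ]
NL [0.2188 0.261  0.05  ]
NR [0.2306 0.1552 0.05  ]
len 0.46228480919128523 w 0.10521432911311666 0.10638056716966181 yaw 6.714995487968485 mid [0.454284   0.23513383]
pad ray [0.553449   0.24767218 0.229     ] in lane 0.09995085270001106 0.0008569112291753694
tri (array([0.55514586, 0.24786801, 0.22288147]), np.float64(0.0020699123965077634))
pad by lane [0.52777636 0.2437867  0.229     ] (np.float64(184.05471218765683), np.float64(171.73593189737554)) (np.float64(293.187331880452), np.float64(201.7944051706897))
pivot/gate in lane -0.011392307271306863 -0.0021805942962253026
pivot/gate in lane -0.11492257036554022 -0.006046256047557644
```

The two views agree on the pad at (0.555, 0.248, 0.223), with a 2 mm miss and the height close to the given 0.229. The lane's yaw is about 7°. I'll lift and turn so the fingers lie across the lane, then approach and check with the wrist camera.

```bash
python3 -m handwheel '[[-1,0,0,-0.6,0,0,-0.93],[-1,0,0,-0.6,0,0,-0.93],[-1,0,0,-0.6,0,0,-0.93],[-1,0,0,-0.6,0,0,-0.93],[-1,0,0,-0.6,0,0,-0.93]]'
python3 -m handwheel '[[-1,0.64,1,0,0,0,0],[-1,0.64,1,0,0,0,0],[-1,0.64,1,0,0,0,0],[-1,0.64,1,0,0,0,0],[-1,0.64,1,0,0,0,0]]'
python3 -m handwheel '[[-1,0.64,1,0,0,0,0],[-1,0.64,1,0,0,0,0],[-1,0.64,1,0,0,0,0],[-1,0.64,1,0,0,0,0],[-1,0.64,1,0,0,0,0]]'
python3 - <<'E'
from plant import *
import cv2
o=get_obs();s=snapshot("wrist");print(o["clock"],o["tool_pos"],o["orientation"],s["tool_from_camera"],s["fx"],s["cx"],s["cy"])
import json;json.dump({k:(v.tolist() if hasattr(v,'tolist') else v) for k,v in {**s,"tp":o["tool_pos"],"rpy":o["orientation"]}.items() if k!='color'},open("w1.json","w"))
cv2.imwrite("pics/w1.png",s["color"][:,:,::-1])
E
```

```text
clock: 0.72
tool_pos: [0.2458, 0.6285, 0.4796]
orientation: [179.9, 0.0, 6.7]
force: [0.7, 0.0, 0.2]
opening: 0.0432
gripper_force: 0.0
clock: 1.35
tool_pos: [0.3411, 0.5113, 0.4795]
orientation: [180.0, 0.0, 6.5]
force: [-0.4, -0.1, 0.6]
opening: 0.0009
gripper_force: 0.0
clock: 1.98
tool_pos: [0.4343, 0.396, 0.4795]
orientation: [180.0, 0.0, 6.5]
force: [0.9, 0.5, 0.3]
opening: 0.0005
gripper_force: 0.0
1.975 [0.4343467  0.39596453 0.47954507] [1.79991281e+02 8.33587245e-03 6.45631756e+00] [[-1.08515785e-04 -9.68784027e-01 -2.47906225e-01  6.64092815e-02]
 [ 9.99999690e-01  8.83680901e-05 -7.83059585e-04  3.41242171e-04]
 [ 7.80522618e-04 -2.47906233e-01  9.68783717e-01  1.92067277e-02]
 [ 0.00000000e+00  0.00000000e+00  0.00000000e+00  1.00000000e+00]] 305.1686019403137 254.43267238343813 191.78614047458032
```

View pics/w1.png

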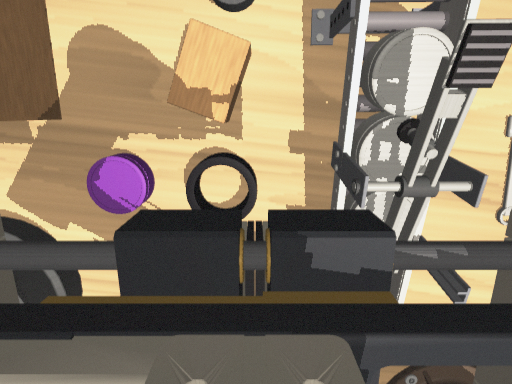

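The wrist view shows the black ribbed pad with corners near (467,22), (514,24), (502,88) and (447,86), centre ≈(482,55).

```bash
cat >> h.py <<'E'
from scipy.spatial.transform import Rotation as Ro
def wray(f,u,v):
    w=json.load(open(f));T=np.array(w["tool_from_camera"]);R=Ro.from_euler("xyz",w["rpy"],degrees=True).as_matrix()
    d=R@T[:3,:3]@np.array([(u-w["cx"])/w["fx"],(v-w["cy"])/w["fy"],1]);return R@T[:3,3]+w["tp"],d
E
python3 - <<'E'
from h import *
def wp(u,v,z):
    o,d=wray("w1.json",u,v);return o+d*(z-o[2])/d[2]
for p in((467,22,.237),(514,24,.237),(502,88,.221),(447,86,.221),(482,55,.229)):print(wp(*p))
t=ray("top",182.8,163.2)
print(tri(t,wray("w1.json",482,55)), tri(ray("scene",288.7,209.5),wray("w1.json",482,55)))
# pivot shaft middle
print("pivot",wp(420,187,.175),"rail dir",wp(366,0,.12),wp(347,190,.09))
E
```

```text
[0.5744505  0.27021004 0.237     ]
[0.57677334 0.23897037 0.237     ]
[0.53943196 0.22220846 0.221     ]
[0.53621454 0.26325107 0.221     ]
[0.55790164 0.24905573 0.229     ]
(array([0.55599013, 0.24817466, 0.22748825]), np.float64(0.004456666634846005)) (array([0.55849977, 0.24819078, 0.22659369]), np.float64(0.0012384929727823134))
pivot [0.45037103 0.23750146 0.175     ] rail dir [0.62123323 0.30565391 0.12      ] [0.42143623 0.27790249 0.09      ]
```

```bash
python3 -m handwheel '[[-1,0.6,0.92,0,0,0,0],[-1,0.6,0.92,0,0,0,0],[-1,0.6,0.92,0,0,0,0],[-1,0.6,0.92,0,0,0,0]]'
python3 -m handwheel '[[-1,0.6,0.92,0,0,0,0],[-1,0.6,0.92,0,0,0,0],[-1,0.6,0.92,0,0,0,0],[-1,0,0,0,0,0,0],[-1,0,0,0,0,0,0]]'
python3 -m handwheel '[[-1,0,0,0.5,0,0,0],[-1,0,0,0.5,0,0,0],[-1,0,0,0.5,0,0,0],[-1,0,0,0.5,0,0,0],[-1,0,0,0,0,0,0]]'
python3 - <<'E'
from plant import *
import cv2,numpy as np
o=get_obs();print(o["clock"],o["tool_pos"],o["force"])
a=snapshot("top")["color"][120:280,150:240,::-1];b=snapshot("scene")["color"][140:290,245:365,::-1]
c=np.zeros((600,800,3),np.uint8);c[:,:337]=cv2.resize(a,(337,600),interpolation=2);c[:575,340:]=cv2.resize(b,(460,575),interpolation=2)
cv2.imwrite("pics/c2.png",c)
E
```

```text
clock: 2.52
tool_pos: [0.504, 0.3116, 0.4796]
orientation: [180.0, 0.0, 6.5]
force: [0.5, -0.7, -0.1]
opening: 0.0002
gripper_force: 0.0
clock: 3.15
tool_pos: [0.5558, 0.2496, 0.4795]
orientation: [-180.0, 0.0, 6.5]
force: [0.1, 0.1, -0.3]
opening: 0.0004
gripper_force: 0.0
clock: 3.78
tool_pos: [0.5557, 0.2505, 0.4281]
orientation: [179.9, 0.1, 6.5]
force: [-0.4, 0.0, -0.4]
opening: 0.0006
gripper_force: 0.0
3.775 [0.55571257 0.25047345 0.42811597] [-0.36927291  0.02099115 -0.44253029]
```

View pics/c2.png

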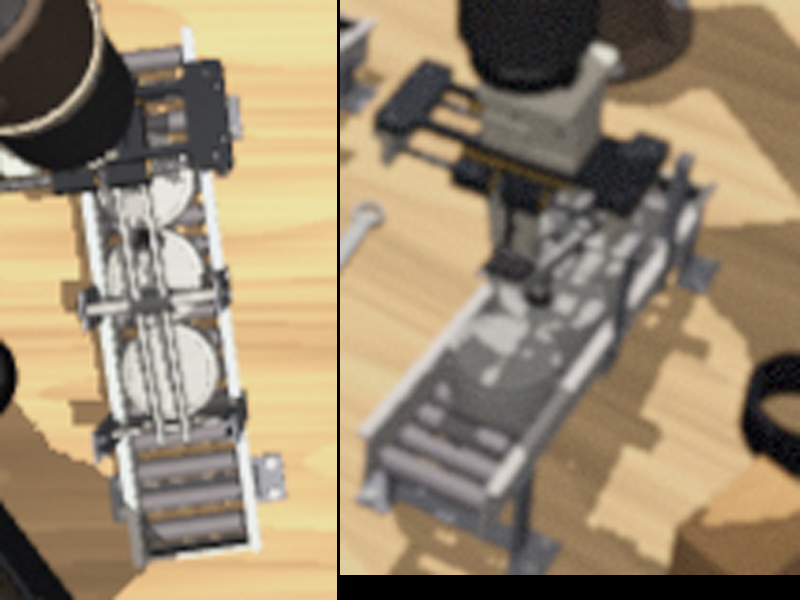

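The fingers stand centred over the pad. I'll press, following its arc.

```bash
python3 -m handwheel '[[-1,0,0.05,0.4,0,0,0],[-1,0.06,0,0.4,0,0,0],[-1,0.15,0,0.4,0,0,0]]'
python3 -m handwheel '[[-1,0.15,0,0.4,0,0,0],[-1,0.15,0,0.4,0,0,0],[-1,0.15,0,0.4,0,0,0],[-1,0.1,0,0.4,0,0,0],[-1,0,0,0,0,0,0]]'
python3 - <<'E'
from plant import *
import cv2,numpy as np
o=get_obs();print(o["clock"],o["tool_pos"],o["force"])
a=snapshot("top")["color"][120:280,150:240,::-1];b=snapshot("scene")["color"][140:290,245:365,::-1]
c=np.zeros((600,800,3),np.uint8);c[:,:337]=cv2.resize(a,(337,600),interpolation=2);c[:575,340:]=cv2.resize(b,(460,575),interpolation=2)
cv2.imwrite("pics/c3.png",c)
E
```

```text
clock: 4.25
tool_pos: [0.5619, 0.2499, 0.3999]
orientation: [-180.0, -0.1, 6.6]
force: [2.7, 0.1, 5.1]
opening: 0.0004
gripper_force: 1.9
clock: 4.88
tool_pos: [0.5746, 0.2515, 0.3584]
orientation: [180.0, 0.1, 6.5]
force: [-3.3, 1.9, 7.4]
opening: 0.0002
gripper_force: 3.2
4.875 [0.57461688 0.25154535 0.35841299] [-3.29423628  1.88709049  7.42258599]
```

View pics/c3.png

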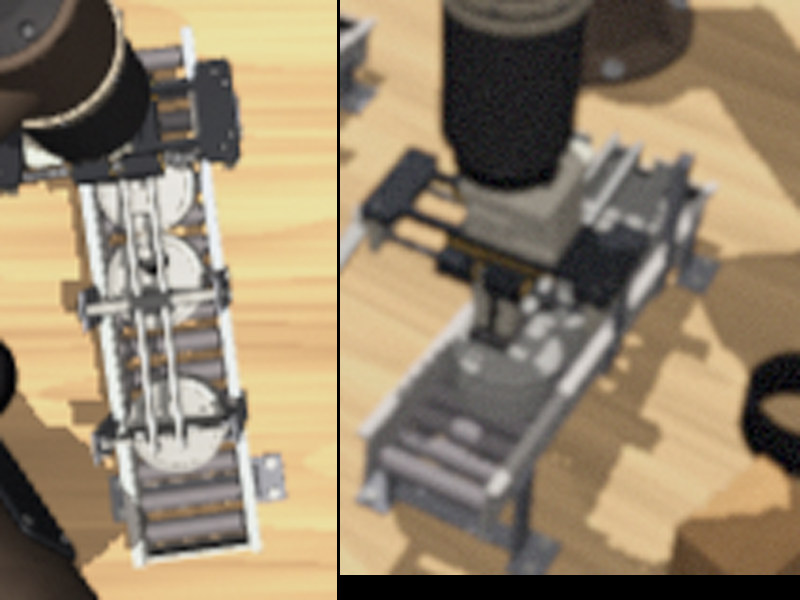

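The pad is down and the lever force is 7 N, within the expected range. Tin1 is passing under the gate at crop (180,425), and tin2 is held. I'll keep the pad down and then look again.

```bash
python3 -m handwheel '[[-1,0,0,0,0,0,0],[-1,0,0,0,0,0,0],[-1,0,0,0,0,0,0],[-1,0,0,0,0,0,0],[-1,0,0,0,0,0,0]]'
python3 -m handwheel '[[-1,0,0,0,0,0,0],[-1,0,0,0,0,0,0],[-1,0,0,0,0,0,0],[-1,0,0,0,0,0,0],[-1,0,0,0,0,0,0]]'
python3 - <<'E'
from plant import *
import cv2
a=snapshot("top")["color"][120:280,150:240,::-1]
cv2.imwrite("pics/c4.png",cv2.resize(a,(337,600),interpolation=2))
E
```

```text
clock: 5.6
tool_pos: [0.5743, 0.2514, 0.3594]
orientation: [180.0, 0.1, 6.5]
force: [-3.4, 1.2, 6.0]
opening: -0.0001
gripper_force: 3.1
clock: 6.22
tool_pos: [0.5743, 0.2514, 0.3594]
orientation: [180.0, 0.1, 6.5]
force: [-3.2, 0.8, 6.7]
opening: 0.0003
gripper_force: 3.1
```

View pics/c4.png

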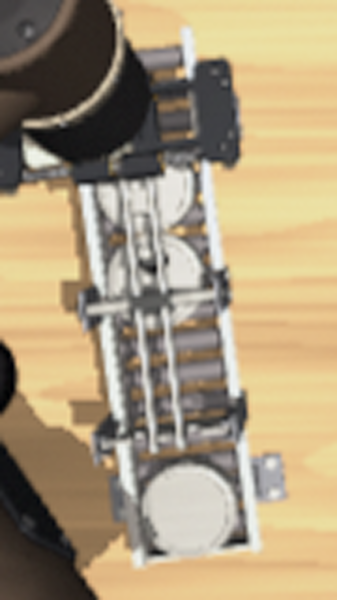

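Tin1 sits at the front stop at crop (188,508), and tin2 is clamped at (155,278). I'll let the lever up along the reverse arc and lift clear.

```bash
python3 -m handwheel '[[-1,-0.1,0,-0.4,0,0,0],[-1,-0.15,0,-0.4,0,0,0],[-1,-0.15,0,-0.4,0,0,0],[-1,-0.15,0,-0.4,0,0,0],[-1,-0.12,0,-0.4,0,0,0]]'
python3 -m handwheel '[[-1,-0.1,0,-0.5,0,0,0],[-1,0,0,-0.6,0,0,0],[-1,0,0,-0.8,0,0,0],[-1,0,0,-0.8,0,0,0],[-1,0,0,-0.8,0,0,0]]'
python3 -m handwheel '[[-1,0,-0.6,0,0,0,0],[-1,0,-1,0,0,0,0],[-1,0,-1,0,0,0,0],[-1,0,-1,0,0,0,0],[-1,0,-1,0,0,0,0]]'
python3 -m handwheel '[[-1,0,-1,0,0,0,0],[-1,0,-0.5,0,0,0,0],[-1,0,0,0,0,0,0],[-1,0,0,0,0,0,0],[-1,0,0,0,0,0,0]]'
python3 - <<'E'
from plant import *
import cv2,numpy as np
a=snapshot("top")["color"][120:280,150:350,::-1]
cv2.imwrite("pics/c5.png",cv2.resize(a,(750,600),interpolation=2))
E
```

```text
clock: 6.9
tool_pos: [0.5574, 0.2492, 0.4097]
orientation: [180.0, 0.1, 6.5]
force: [-1.5, 0.3, 0.5]
opening: -0.0001
gripper_force: 0.8
clock: 7.52
tool_pos: [0.5559, 0.2491, 0.4984]
orientation: [180.0, -0.0, 6.5]
force: [-1.1, 0.5, 0.2]
opening: 0.0006
gripper_force: 0.0
clock: 8.15
tool_pos: [0.5424, 0.3657, 0.4966]
orientation: [180.0, 0.0, 6.6]
force: [0.2, 1.1, 0.2]
opening: 0.0002
gripper_force: 0.0
clock: 8.78
tool_pos: [0.5387, 0.3999, 0.4976]
orientation: [-180.0, -0.0, 6.5]
force: [1.3, -0.3, 0.5]
opening: 0.0005
gripper_force: 0.0
```

View pics/c5.png

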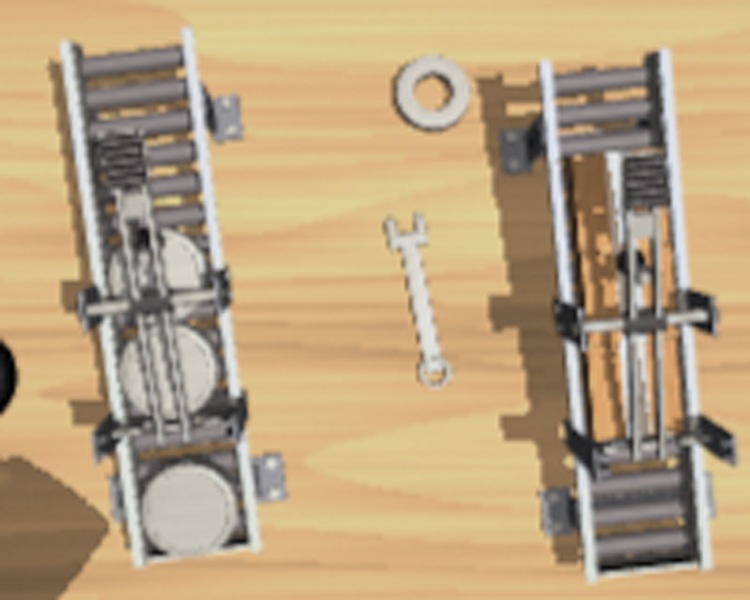

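Tin1 is at the front stop at crop (188,508). The gate is shut with tin2 waiting behind it at (168,370), the pad is back up at (122,162), and the carton lane is unchanged.

```bash
python3 -c "
from plant import *
print(close_job())"
```

```text
the job is handed in; nothing more can be done
None
```

One tin was let down to the front stop of the tin lane, the gate shut behind it with the second tin waiting, the carton lane, wrench and bearing looked unmoved in the last picture, and the job is handed in; no verdict came back.

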